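# Lean the shaving mirror on the jar and stop its foot with the comb

### The arm

A 6-joint arm with a two-finger parallel gripper is mounted at the origin on the work surface. World frame = base frame: x ahead of the robot, y to its left, z up, the work surface at z = 0. Lengths are in m, angles in rad, forces in N, time in s.
With the tool pointing down it reaches from about 0.25 to 0.725 m from the base axis. Payload 4 kg.
Tool frame: the origin (TCP) lies midway between the tips of the shut fingers; the grasp point (between the pads) lies 19 mm behind it; z points along the fingers, y is the line along which they close (so a half turn about z gives the same grasp; the last joint's range is limited). The gripper opens to 85 mm and grips with 20 to 120 N. Pads are 22 mm wide; open, the fingers measure 114 mm over their backs; the gripper's body (76 mm by 85 mm) begins 54 mm behind the grasp point. The pads swing forward as they close: fully open they stand 13 mm farther back than shut.
Start: joints at [-1.267, 0.241, 0.005, 1.335, 0, 1.571], TCP at [0.15, -0.477, 0.231] pointing down, gripper open.
Joint ranges: [-2.72, 2.72], [-1.05, 1.87], [-1.09, 1.28], [-1.99, 2.15], [-1.42, 1.44], [-3.14, 3.14]. Speed limits (rad/s): [2.79, 2.79, 3.14, 3.14, 3.14, 3.14].

### API

Orientations are given as a unit quaternion [x, y, z, w].
In Python, from workcell import bot gives the robot as it stands.
- The arm moves only by the tool play_rows, never from a script. Its argument "moves" is a list of rows, each a list of 3 entries, a list of its own where there are three numbers: the opening, from -1 (shut) to 1 (fully open), then the shift along the tool's x, y, z in cm, then the turn, a rotation vector about the tool's x, y, z in rad. A call has 1 to 12 rows; each row shifts and turns the commanded pose from where the row before left it, along the tool's axes as they then stand; what a row does not reach is not made up. A row lasts 1/12 s, in which the tool goes at most 41.7 mm and 7.16 degrees, less where a joint would pass 70% of its speed; a pose out of reach is approached as far as the arm can. A call is refused whole if a number of a shift passes 4.17 or a number of a turn 0.125, either way. A call with a gripper value outside its range is refused whole. The fingers move at their own pace and stop on an object; the grip force is fixed at half the most. Time passes only in rows, so rows that do not move let the fingers close. It gives the time, the measured TCP pose, the force and the opening at its end, in the units of the state.
- bot.get_obs(): the state, without advancing time (a new reading comes with each control period).
- bot.camera(name): name is "side" or "top" or "wrist"; returns (picture, depth): 400x640x3 uint8, red, green, blue; 400x640 float32, m along the optical axis (not along the pixel's ray), 0 where there is no reading.
- bot.camera_info(name): a dict with "K" (3x3 intrinsics, pixels), "world_from_camera" (4x4, takes a point from camera to world coordinates); the wrist camera has in their place "T_tool_cam" (4x4, takes a point from camera to tool coordinates, whose origin is the TCP and whose axes are the flange's). Camera axes: x right, y up, looking along -z (the intrinsics and any distortion apply to the point x, -y, -z); pixel columns grow to the right and rows downward; lengths in m; the calibration is good to about 2 mm. A picture is of the moment at which its call begins: read the wrist's pose just before it. camera_info takes no time and is no camera call.
- bot.job_done(): hands the job in, once; it reports no verdict.
The state is a dict: "clock": time; "joint_pos": joint angles; "joint_vel": joint speeds; "tau": joint torques, N m; "eef_pos": TCP position; "tool_rot": TCP orientation; "ft_force": force on the tool from outside, world axes, zero at the start; "ft_torque": the same for the moment, N m; "grip_width": finger opening in m.
Only numpy, scipy, OpenCV 4.12 (cv2) and the standard library are available. Lean on these libraries where they do the work, as an engineer would, in place of code of your own. Each camera call takes 0.05 s, during which the arm holds its last target. There are 200 camera calls.

### The job

Set up for a shave on the acrylic shelf: take the small magnifying mirror out of the rack and lean it, top edge up and centred, against the robot-side front of the frosted jar, its foot on the shelf, its glass looking toward the robot, tilted back about 20 degrees. Then lay the white comb flat on the shelf with its smooth spine flush against the whole foot of the mirror, teeth toward the robot, so that the foot cannot slide. Set the mirror down gently, and leave the jar, the wooden board and everything else on the shelf where they stand.

Things in the scene. Friction and masses are not known exactly. Their poses are not given: they have to be found in the camera images.
- shelf: Pale blue acrylic floating shelf, fixed, 410 (x) by 940 (y) mm, its top face 40 mm above the work surface. Origin at the centre of its top face; x away from the robot, y to the robot's left, z up.
- shelf_front (a point): Middle of the shelf's front edge (the edge nearest the robot), on its top face.
- rack: White and grey rack, fixed on the shelf, left or right; footprint 125 (its x) by 100 mm (its y). Origin at the centre of its underside. Two slots 13.5-14.5 mm wide run along its y at its x = -37 and +37 mm; slot floor 6 mm above the shelf, slot walls (4 mm thick, 84 mm long) end 32 mm above the shelf. One slot holds the mirror, the other the board, both standing upright.
- mirror: Small rectangular magnifying mirror, a flat slab 10 mm thick (its x), 90 mm wide (its y), 150 mm tall (its z), black back and edges, about 0.24 kg. The pale silvery glass with a steel circle on it is on its -x face. Origin at the centre of its 10 x 90 mm bottom face; z towards its top edge. Starts upright in a rack slot.
- mirror_toe (a point): Middle of the mirror's lower edge on the glass side (mirror frame x -5, y 0, z 0 mm); axes as the mirror's.
- board: Light wooden grooved soap board, same size as the mirror (10 x 90 x 150 mm), upright in the other rack slot. Leave it. Origin at the centre of its bottom face.
- jar: Frosted glass jar with ribbed steel screw lid, heavy (0.75 kg), loose; body radius 40 mm to 68 mm up, lid radius 42 mm from there to the top at 92 mm. Origin at the centre of its underside, z up.
- comb: White comb lying flat, loose, 200 mm long (its y), 28 mm wide (its x), 10 mm thick. The smooth straight spine is the long side at its +x; the teeth point to -x. Origin at the centre of its underside. It may be gripped across its 28 mm width anywhere along its length.
- comb_spine (a point): Middle of the spine's outer face, at the comb's underside (comb frame x +14, y 0, z 0 mm); axes as the comb's.
- dispenser: White ceramic pump soap dispenser, loose, radius 30 mm, with steel pump to 165 mm high whose spout sticks out 39 mm to its -x. Leave it. Origin at the centre of its underside.
- spray: Tall green spray can with white cap, loose, radius 23 mm, 128 mm high, beside the jar. Leave it. Origin at the centre of its underside.
- tin: Low aluminium tin with orange lid, loose, radius 19 mm, 18 mm high, on the other side of the jar. Leave it. Origin at the centre of its underside.
- trimmer: Black trimmer with red press button, lying, loose, 40 x 132 mm (long in its y), 35 mm high, at a back corner of the shelf. Leave it. Origin under its middle.
- soap_dish: Stainless steel soap dish with yellow soap, loose, 72 (its x) x 110 (its y) mm, 27 mm high, at the other back corner. Leave it. Origin at the centre of its underside.
- tumbler: Blue ceramic tumbler, loose, radius 30 mm, 90 mm high, at the middle of the back of the shelf. Leave it. Origin at the centre of its underside.
- organiser: Open pale blue organiser box with bottles up to 120 mm high, fixed on the shelf at the end without the rack; 125 (its x) by 100 mm. Origin at the centre of its underside.
There are look-alikes about, which are no part of the job. Of the things like the comb, leave any that is black; of the rest the smaller one is meant.

How it is judged:
By the outcome, as a careful person would: the job done as asked, in the order asked, and still so for the second after the job is handed in, with the robot touching nothing.
It also fails if it takes over 56 s, if anything falls off the work surface, if the arm or the gripper's body presses on something with over 40 N, if the wrist force passes 120 N, or if a joint passes its speed limit or range.

## Working session

There is one attempt and no reset: what is moved stays moved. The work goes in short steps, Python scripts to look and compute and a tool call to move; the robot and the scene stay as the last step left them, time stands still between calls to the robot, and variables do not carry over. Pictures are saved under pics/ and viewed, on a budget of 14 in all, crops included, one or two more only if the job needs it, and the job is handed in when it is done.

Besides the shell and the picture viewer there is one more tool, called as a command line: name --argument value ..., lists and objects as JSON in quotes. play_rows: Moves the arm, as the interface text tells. Its arguments: {"type":"object","properties":{"moves":{"type":"array"}},"required":["moves"]}

```bash
ls; mkdir -p pics
cat > h.py <<'E'
import numpy as np, cv2
from workcell import bot
from scipy.spatial.transform import Rotation as R
def shot(n,f):
    p,d=bot.camera(n); cv2.imwrite(f'pics/{f}.png',p[:,:,::-1]); np.savez(f'pics/{f}.npz',p=p,d=d); return p,d
def W(n,obs=None):
    i=bot.camera_info(n); K=np.array(i['K'])
    if n!='wrist': return K,np.array(i['world_from_camera'])
    o=obs or bot.get_obs(); T=np.eye(4);T[:3,:3]=R.from_quat(o['tool_rot']).as_matrix();T[:3,3]=o['eef_pos']
    return K,T@np.array(i['T_tool_cam'])
def ray(K,T,u,v,z):  # onto plane z
    d=np.stack([(np.asarray(u)-K[0,2])/K[0,0],-(np.asarray(v)-K[1,2])/K[1,1],-np.ones_like(np.asarray(u,float))],-1)@T[:3,:3].T
    o=T[:3,3]; return o+d*((z-o[2])/d[...,2])[...,None]
def cloud(K,T,d):
    v,u=np.mgrid[:d.shape[0],:d.shape[1]]
    c=np.stack([(u-K[0,2])/K[0,0]*d,-(v-K[1,2])/K[1,1]*d,-d],-1)
    return c@T[:3,:3].T+T[:3,3]
E
python3 - <<'E'
from h import *
print(bot.get_obs())
for n in('top','side'):
    p,d=shot(n,n+'0'); print(n,bot.camera_info(n), (d>0).mean())
print(bot.camera_info('wrist'))
E
```

```text
pics
{'clock': 0.0, 'joint_pos': array([-1.26696063e+00,  2.41455600e-01,  3.69395700e-03,  1.33521907e+00,
        3.10538372e-05,  1.57078420e+00]), 'joint_vel': array([ 0.00083755, -0.00036347,  0.00045216,  0.00059583, -0.00063723,
       -0.00090667]), 'tau': array([-1.00669899e-03, -3.72315502e+01,  2.52409691e+01,  1.67728920e-02,
        2.07230457e-06, -9.48047102e-06]), 'eef_pos': array([ 0.1494041 , -0.47646975,  0.23038015]), 'tool_rot': array([ 9.88481155e-01,  1.51340058e-01, -1.49931156e-04, -1.08196240e-03]), 'ft_force': array([ 0.33424238, -0.07771269,  0.90665284]), 'ft_torque': array([-2.05529653e-02, -9.25131061e-03,  2.86002520e-05]), 'grip_width': 0.08566190452242008}
top {'K': array([[426.78281691,   0.        , 317.806946  ],
       [  0.        , 426.78281691, 199.67669679],
       [  0.        ,   0.        ,   1.        ]]), 'world_from_camera': array([[ 0.01102336,  0.98858044, -0.15029035,  0.32681621],
       [-0.99983879,  0.00876674, -0.0156694 , -0.00821345],
       [-0.01417291,  0.15043885,  0.98851772,  1.01766905],
       [ 0.        ,  0.        
[... 302 characters left out ...]
460876, -0.50703781,  0.77135514,  0.83288339],
       [-0.01874567,  0.83975016,  0.54264931,  0.68520907],
       [ 0.        ,  0.        ,  0.        ,  1.        ]])} 0.995890625
{'K': array([[320.42454078,   0.        , 325.60602039],
       [  0.        , 320.42454078, 197.03523724],
       [  0.        ,   0.        ,   1.        ]]), 'T_tool_cam': array([[ 1.09193417e-03,  9.66127136e-01,  2.58064265e-01,
         6.64272962e-02],
       [ 9.99999395e-01, -1.08902778e-03, -1.54202760e-04,
         2.89412762e-04],
       [ 1.32059682e-04,  2.58064277e-01, -9.66127741e-01,
        -1.41406825e-01],
       [ 0.00000000e+00,  0.00000000e+00,  0.00000000e+00,
         1.00000000e+00]])}
```

View pics/top0.png

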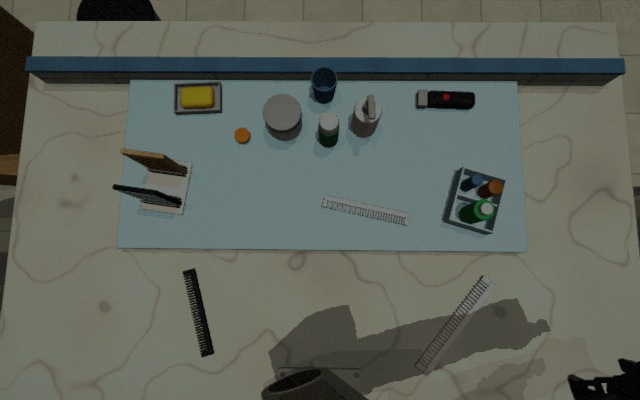

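View pics/side0.png

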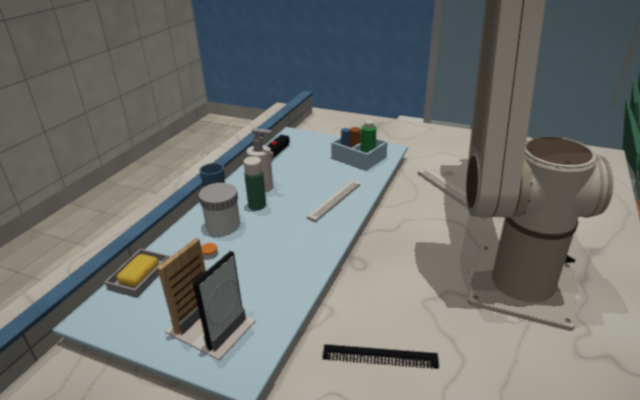

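Top view: mirror at (148,195) in the robot-side slot, board behind it at (155,160), jar at (283,117), shelf comb at (365,210), tin at (242,135), spray at (329,130). A bigger white comb lies on the work surface at (455,325). The side view shows the mirror's glass facing the robot.

Run:
```python
from h import *
for n in('top','side'):
    z=np.load(f'pics/{n}0.npz');p,d=z['p'],z['d'];K,T=W(n);C=cloud(K,T,d)
    hsv=cv2.cvtColor(p,cv2.COLOR_RGB2HSV)
    x,y,h=C[...,0],C[...,1],C[...,2]
    s=(abs(h-.04)<.004)&(x>.2)&(x<.7)&(abs(y)<.5); print(n,'shelf z',np.median(h[s]), 'x',np.percentile(x[s],[.5,99.5]),'y',np.percentile(y[s],[.5,99.5]))
    def rect(m,name):
        P=C[m][:,:2].astype(np.float32)
        if len(P)<8: print(name,len(P));return
        r=cv2.minAreaRect(P); c,rr=cv2.minEnclosingCircle(P)
        print(name,len(P),'rect',np.round(r[0],4),np.round(r[1],4),round(r[2],1),'circ',np.round(c,4),round(rr,4),'z',round(float(np.median(h[m])),4))
    rect((abs(h-.132)<.006)&(x>.4)&(x<.65)&(y>.0)&(y<.16),'jar')
    rect((h>.186)&(h<.21)&(y>.3)&(y<.5)&(x>.2),'mirror+board tops')
    m=(h>.180)&(h<.21)&(y>.28)&(y<.5)&(x>.2)
    rect(m&(hsv[...,2]<70),'dark'); rect(m&(hsv[...,2]>=70)&(hsv[...,1]>90),'wood')
    rect((abs(h-.058)<.006)&(hsv[...,0]<20)&(hsv[...,1]>150)&(y>.08)&(y<.25)&(x>.4),'tin')
    rect((abs(h-.168)<.006)&(x>.4)&(x<.65)&(y>-.1)&(y<.05),'spray')
    rect((h>.045)&(h<.056)&(x>.28)&(x<.42)&(y>-.25)&(y<.03),'comb')
    if n=='top':
        m=((hsv[...,1]<55)&(hsv[...,2]>110)).astype(np.uint8)
        sub=np.zeros_like(m); sub[185:235,310:420]=m[185:235,310:420]
        v,u=np.nonzero(sub); P=ray(K,T,u,v,.05)[:,:2].astype(np.float32); r=cv2.minAreaRect(P); print('combrgb',len(P),r)
        sub=m*0; sub[270:375,410:500]=m[270:375,410:500]
        cv2.imwrite('pics/crop.png',cv2.resize(p[180:240,310:420,::-1],None,fx=6,fy=6,interpolation=cv2.INTER_CUBIC))
```

```text
top shelf z 0.03948336760659532 x [0.36199241 0.6976686 ] y [-0.4630845  0.46567  ]
jar 514 rect [0.6312 0.0633] [0.1293 0.0395] 85.3 circ [0.627  0.0636] 0.0665 z 0.1314
mirror+board tops 515 rect [0.5061 0.3626] [0.091  0.0852] 82.5 circ [0.5059 0.3621] 0.0607 z 0.195
dark 348 rect [0.5051 0.3621] [0.0893 0.0833] 82.8 circ [0.5054 0.3604] 0.0596 z 0.1943
wood 174 rect [0.5425 0.3575] [0.0875 0.0085] 82.1 circ [0.5434 0.3574] 0.0439 z 0.1953
tin 173 rect [0.6248 0.1867] [0.0325 0.0335] 48.5 circ [0.6247 0.1867] 0.0174 z 0.0572
spray 302 rect [ 0.6359 -0.0419] [0.0391 0.1   ] 28.3 circ [ 0.63   -0.0453] 0.0515 z 0.167
comb 3
combrgb 4916 ((0.45260024070739746, -0.100240558385849), (0.11293021589517593, 0.2505640983581543), 0.479632169008255)
side shelf z 0.0405614552787833 x [0.35970618 0.69742911] y [-0.45007818  0.46889418]
jar 372 rect [0.6294 0.0644] [0.1311 0.0406] 86.1 circ [0.6257 0.0646] 0.0677 z 0.1323
mirror+board tops 879 rect [0.5049 0.3619] [0.0902 0.0861] 82.6 circ [0.5045 0.3622] 0.0607 z 0.1948
dark 383 rect [0.5009 0.364 ] [0.0896 0.077 ] 84.2 circ [0.5006 0.3636] 0.0574 z 0.1948
wood 423 rect [0.5405 0.3582] [0.0884 0.0109] 81.0 circ [0.54   0.3582] 0.0443 z 0.192
tin 123 rect [0.6213 0.1886] [0.0287 0.0351] 42.9 circ [0.6213 0.1884] 0.0178 z 0.0583
spray 165 rect [ 0.6353 -0.0426] [0.0392 0.107 ] 27.0 circ [ 0.6287 -0.0461] 0.0549 z 0.1679
comb 9 rect [ 0.4007 -0.1528] [0.0069 0.0962] 26.4 circ [ 0.3976 -0.1544] 0.0482 z 0.0482
```

View pics/crop.png

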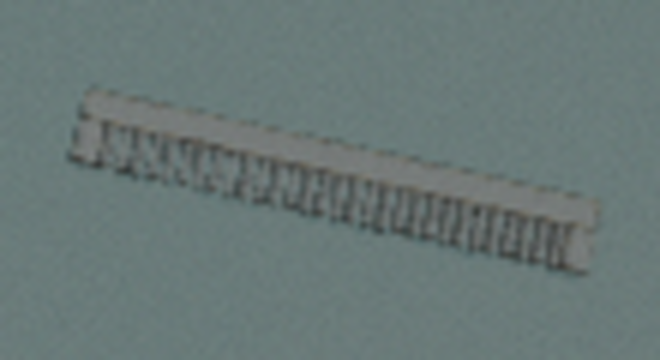

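The crop shows the comb's spine on the far side and its teeth toward the robot. Its crop corners are (92,88), (70,160), (598,200) and (585,270).

Run:
```python
from h import *
K,T=W('top')
c=np.array([(92,88),(70,160),(598,200),(585,270)],float)/6+[310,180]
P=ray(K,T,c[:,0],c[:,1],.05)[:,:2]; print(P.round(4),'len',np.linalg.norm(P[0]-P[2]),'w',np.linalg.norm(P[0]-P[1]),'ctr',P.mean(0))
d=P[0]+P[1]-P[2]-P[3]; print('comb yaw from +y',np.degrees(np.arctan2(-d[0],d[1])))
for n in('top','side'):
    z=np.load(f'pics/{n}0.npz');p,d=z['p'],z['d'];K,T=W(n);C=cloud(K,T,d);x,y,h=np.moveaxis(C,-1,0)
    def comps(m,name,mn=40):
        N,L=cv2.connectedComponents(m.astype(np.uint8))
        for i in range(1,N):
            q=C[L==i]
            if len(q)<mn: continue
            P=q[:,:2].astype(np.float32); r=cv2.minAreaRect(P); cc,rr=cv2.minEnclosingCircle(P)
            print(n,name,len(P),'rect',np.round(r[0],4),np.round(r[1],4),round(r[2],1),'circ',np.round(cc,4),round(rr,4),'z',round(float(np.median(q[:,2])),4))
    comps((abs(h-.132)<.005)&(x>.4)&(x<.72)&(y>-.1)&(y<.16),'h.132')
    comps((h>.187)&(h<.21)&(y>.28)&(y<.5)&(x>.2),'slabs')
    comps((abs(h-.168)<.005)&(x>.4)&(x<.7)&(y>-.15)&(y<.06),'h.168')
    s=(abs(h-.04)<.004)&(abs(y)<.4)&(y>.2); print('shelf front x',np.percentile(x[s&(x>.3)&(x<.45)],1))
    if n=='top':
      # front edge of shelf: colour step along columns
      b=p[...,2].astype(int)-p[...,0]
      for u in (230,290,350,430):
        v=[v for v in range(225,270) if b[v,u]>12][-1]; print(u,v,ray(K,T,u,v+.5,.04)[:2])
```

```text
[[ 0.4857 -0.01  ]
 [ 0.4578 -0.0019]
 [ 0.4444 -0.2023]
 [ 0.4177 -0.1968]] len 0.19663424360896717 w 0.02905747665569293 ctr [ 0.4514049  -0.10274935]
comb yaw from +y -11.891209548894361
top h.132 51 rect [ 0.7112 -0.0038] [0.0506 0.0167] 89.9 circ [ 0.7187 -0.0038] 0.0254 z 0.129
top h.132 1116 rect [0.6544 0.0871] [0.0827 0.082 ] 27.9 circ [0.6547 0.0874] 0.0426 z 0.1315
top h.132 66 rect [ 0.6125 -0.014 ] [0.0438 0.0252] 87.2 circ [ 0.6205 -0.0144] 0.0225 z 0.1331
top slabs 254 rect [0.543  0.3578] [0.0903 0.0108] 82.5 circ [0.546  0.3574] 0.0452 z 0.1948
top slabs 255 rect [0.4693 0.3675] [0.091  0.0107] 82.1 circ [0.4695 0.3674] 0.0456 z 0.1952
top h.168 280 rect [ 0.6222 -0.0147] [0.0386 0.0385] 46.6 circ [ 0.622  -0.0151] 0.0202 z 0.167
shelf front x 0.3612239528212931
230 248 [0.36087073 0.20663613]
290 249 [0.36004563 0.0693948 ]
350 249 [ 0.36148426 -0.06720836]
430 250 [ 0.36113899 -0.24844336]
side h.132 40 rect [ 0.7109 -0.0038] [0.0174 0.0553] 0.7 circ [ 0.7187 -0.0037] 0.0278 z 0.1296
side h.132 88 rect [ 0.6164 -0.0063] [0.0424 0.0263] 26.6 circ [ 0.6197 -0.0129] 0.0219 z 0.1333
side h.132 649 rect [0.6531 0.0872] [0.0834 0.084 ] 1.1 circ [0.6553 0.088 ] 0.0443 z 0.1324
side slabs 403 rect [0.5415 0.3572] [0.0902 0.0123] 82.9 circ [0.5395 0.3574] 0.0452 z 0.1949
side slabs 436 rect [0.4682 0.3666] [0.09   0.0119] 82.5 circ [0.4656 0.3669] 0.0451 z 0.1951
side h.168 139 rect [ 0.6221 -0.015 ] [0.038  0.0424] 73.5 circ [ 0.6222 -0.0132] 0.0218 z 0.1679
shelf front x 0.3594993809705881
```

```bash
cat >> h.py <<'E'
def plan(target,ypr=None):
    """print remaining shift (cm, tool axes) and turn rotvec (tool axes) to target TCP; ypr=(yaw of tool y deg, tilt deg leaning tool back)"""
    o=bot.get_obs(); Rm=R.from_quat(o['tool_rot']).as_matrix()
    print('t',round(o['clock'],2),'tcp',np.round(o['eef_pos'],4),'w',round(o['grip_width'],4),'F',np.round(o['ft_force'],1),'j',np.round(o['joint_pos'],2))
    s=Rm.T@(np.array(target)-o['eef_pos'])*100
    print('shift cm tool',s.round(2),'rows>=',np.linalg.norm(s)/4.17)
    if ypr is not None: G=goal(*ypr); print('turn',(R.from_matrix(Rm.T@G)).as_rotvec().round(3)); print('shift in goal axes',(G.T@(np.array(target)-o['eef_pos'])*100).round(2))
def goal(yaw,tilt):
    a=np.radians(yaw); y=np.array([np.cos(a),np.sin(a),0]); z=np.array([0,0,-1.]); x=np.cross(y,z)
    return np.stack([x,y,z],1)@R.from_rotvec([np.radians(tilt),0,0]).as_matrix()
E
python3 - <<'E'
from h import *
plan([.469,.367,.28],(-7.7,0))
print(goal(0,20).round(3))
E
```

```text
t 0.1 tcp [ 0.1494 -0.4766  0.2305] w 0.0855 F [ 0.   0.3 -0.1] j [-1.27  0.24  0.    1.34 -0.    1.57]
shift cm tool [ 55.73 -70.94  -4.82] rows>= 21.664959466512407
turn [-2.000e-03 -1.000e-03 -1.133e+00]
shift in goal axes [87.88 20.37 -4.95]
[[ 0.     0.94  -0.342]
 [ 1.     0.     0.   ]
 [ 0.    -0.342 -0.94 ]]
```

play_rows --moves '[[0.3, [0, 0, -0.5], [0, 0, -0.113]], [0.3, [0, 0, -0.5], [0, 0, -0.113]], [0.3, [0, 0, -0.5], [0, 0, -0.113]], [0.3, [0, 0, -0.5], [0, 0, -0.113]], [0.3, [0, 0, -0.5], [0, 0, -0.113]], [0.3, [0, 0, -0.5], [0, 0, -0.113]], [0.3, [0, 0, -0.5], [0, 0, -0.113]], [0.3, [0, 0, -0.5], [0, 0, -0.113]], [0.3, [0, 0, -0.5], [0, 0, -0.113]], [0.3, [0, 0, -0.5], [0, 0, -0.113]]]'

```text
clock: 0.93
eef_pos: [0.1495, -0.4768, 0.281]
tool_rot: [0.752, 0.659, 0.0, -0.001]
ft_force: [0.2, 0.2, 0.7]
grip_width: 0.0553
```

```bash
python3 -c "
from h import *
plan([.469,.367,.28],(-7.7,0))"
```

```text
t 0.93 tcp [ 0.1495 -0.4768  0.281 ] w 0.0553 F [0.2 0.2 0.7] j [-1.27  0.23  0.11  1.46 -0.    0.44]
shift cm tool [87.84 20.62  0.19] rows>= 21.63665102581911
turn [-0.001 -0.001  0.003]
shift in goal axes [87.9  20.36  0.1 ]
```

play_rows --moves '[[0.3, [3.5, 0.82, 0], [0, 0, 0]], [0.3, [3.5, 0.82, 0], [0, 0, 0]], [0.3, [3.5, 0.82, 0], [0, 0, 0]], [0.3, [3.5, 0.82, 0], [0, 0, 0]], [0.3, [3.5, 0.82, 0], [0, 0, 0]], [0.3, [3.5, 0.82, 0], [0, 0, 0]], [0.3, [3.5, 0.82, 0], [0, 0, 0]], [0.3, [3.5, 0.82, 0], [0, 0, 0]], [0.3, [3.5, 0.82, 0], [0, 0, 0]], [0.3, [3.5, 0.82, 0], [0, 0, 0]], [0.3, [3.5, 0.82, 0], [0, 0, 0]], [0.3, [3.5, 0.82, 0], [0, 0, 0]]]'

```text
clock: 1.93
eef_pos: [0.3043, -0.0728, 0.2812]
tool_rot: [0.754, 0.657, 0.0, 0.0]
ft_force: [0.7, -0.0, -0.2]
grip_width: 0.0557
```

play_rows --moves '[[0.3, [3.5, 0.82, 0], [0, 0, 0]], [0.3, [3.5, 0.82, 0], [0, 0, 0]], [0.3, [3.5, 0.82, 0], [0, 0, 0]], [0.3, [3.5, 0.82, 0], [0, 0, 0]], [0.3, [3.5, 0.82, 0], [0, 0, 0]], [0.3, [3.5, 0.82, 0], [0, 0, 0]], [0.3, [3.5, 0.82, 0], [0, 0, 0]], [0.3, [3.5, 0.82, 0], [0, 0, 0]], [0.3, [3.5, 0.82, 0], [0, 0, 0]], [0.3, [3.5, 0.82, 0], [0, 0, 0]], [0.3, [0, 0, 0], [0, 0, 0]]]'

```text
clock: 2.85
eef_pos: [0.4348, 0.2662, 0.2791]
tool_rot: [0.752, 0.659, -0.0, -0.001]
ft_force: [-0.1, -1.4, 0.0]
grip_width: 0.0554
```

```bash
python3 -c "
from h import *
plan([.469,.367,.28],(-7.7,0))"
```

```text
t 2.85 tcp [0.4348 0.2662 0.2791] w 0.0554 F [-0.1 -1.4  0. ] j [0.55 0.25 0.14 1.46 0.   2.25]
shift cm tool [10.45  2.06 -0.08] rows>= 2.553091878114621
turn [-0.001 -0.001  0.002]
shift in goal axes [10.45  2.03 -0.09]
```

play_rows --moves '[[0.3, [3.5, 0.7, 0], [0, 0, 0]], [0.3, [3.5, 0.7, 0], [0, 0, 0]], [0.3, [3.4, 0.65, 0], [0, 0, 0]], [0.3, [0, 0, 2], [0, 0, 0]], [0.3, [0, 0, 2.5], [0, 0, 0]], [0.3, [0, 0, 2.5], [0, 0, 0]], [0.3, [0, 0, 2.5], [0, 0, 0]], [0.3, [0, 0, 2], [0, 0, 0]], [0.3, [0, 0, 0], [0, 0, 0]]]'

```text
clock: 3.6
eef_pos: [0.465, 0.3587, 0.1608]
tool_rot: [0.754, 0.657, -0.005, -0.0]
ft_force: [-0.5, -0.8, -1.5]
grip_width: 0.0556
```

```bash
python3 -c "
from h import *
plan([.469,.367,.164],(-7.7,0))"
```

```text
t 3.6 tcp [0.465  0.3587 0.1608] w 0.0556 F [-0.5 -0.8 -1.5] j [ 0.66  0.46  0.13  1.26 -0.    2.36]
shift cm tool [ 0.87  0.28 -0.33] rows>= 0.23395032813170655
turn [-0.007  0.008 -0.003]
shift in goal axes [ 0.88  0.28 -0.32]
```

play_rows --moves '[[0.3, [0.85, 0.28, -0.3], [0, 0, 0]], [0.3, [0, 0, 0], [0, 0, 0]], [0.3, [0, 0, 0], [0, 0, 0]]]'

```text
clock: 3.85
eef_pos: [0.4725, 0.3696, 0.1705]
tool_rot: [0.754, 0.657, 0.001, 0.0]
ft_force: [-1.3, 0.4, 0.7]
grip_width: 0.0557
```

```bash
python3 -c "
from h import *
plan([.469,.367,.164],(-7.7,0))"
```

```text
t 3.85 tcp [0.4725 0.3696 0.1705] w 0.0557 F [-1.3  0.4  0.7] j [ 0.66  0.47  0.17  1.28 -0.    2.37]
shift cm tool [-0.31 -0.31  0.65] rows>= 0.18812728536514806
turn [ 0.001 -0.001 -0.002]
shift in goal axes [-0.31 -0.31  0.65]
```

play_rows --moves '[[0.3, [-0.3, -0.3, 0.6], [0, 0, 0]], [0.3, [0, 0, 0], [0, 0, 0]], [0.3, [0, 0, 0], [0, 0, 0]], [-1, [0, 0, 0], [0, 0, 0]], [-1, [0, 0, 0], [0, 0, 0]], [-1, [0, 0, 0], [0, 0, 0]], [-1, [0, 0, 0], [0, 0, 0]], [-1, [0, 0, 0], [0, 0, 0]], [-1, [0, 0, 0], [0, 0, 0]], [-1, [0, 0, 0], [0, 0, 0]]]'

```text
clock: 4.68
eef_pos: [0.4688, 0.3669, 0.1636]
tool_rot: [0.754, 0.657, 0.0, 0.0]
ft_force: [0.1, -0.5, 2.4]
grip_width: 0.0093
```

Run:
```python
from h import *
plan([.469,.367,.28],(-7.7,0))
for n in('top','side'):
    p,d=shot(n,n+'1');K,T=W(n);C=cloud(K,T,d);x,y,h=np.moveaxis(C,-1,0)
shot('wrist','w1')
```

```text
t 4.68 tcp [0.4688 0.3669 0.1636] w 0.0093 F [ 0.1 -0.5  2.4] j [ 0.66  0.46  0.15  1.26 -0.    2.37]
shift cm tool [  0.02   0.03 -11.64] rows>= 2.7916387438212724
turn [ 0.001 -0.001 -0.003]
shift in goal axes [ 1.000e-02  2.000e-02 -1.164e+01]
```

View pics/side1.png

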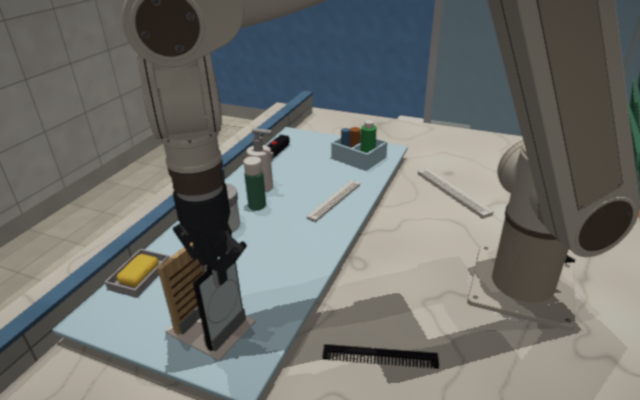

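play_rows --moves '[[-1, [0, 0, -0.7], [0, 0, 0]], [-1, [0, 0, -1.3], [0, 0, 0]], [-1, [0, 0, -2], [0, 0, 0]], [-1, [0, 0, -2], [0, 0, 0]], [-1, [0, 0, -2], [0, 0, 0]], [-1, [-2, 0, 0], [0, 0, 0]], [-1, [-3, 0, 0], [0, 0, 0]], [-1, [-3, 0, 0], [0, 0, 0]], [-1, [-3, 0, 0], [0, 0, 0]], [-1, [-2, 0, 0], [0, 0, 0]], [-1, [0, 0, 0], [0, 0, 0]]]'

```text
clock: 5.75
eef_pos: [0.4493, 0.2341, 0.2433]
tool_rot: [0.755, 0.656, -0.002, 0.0]
ft_force: [-0.8, -0.2, -2.7]
grip_width: 0.0092
```

Run:
```python
from h import *
plan([.535,.0875,.24],(0,20))
```

```text
t 5.75 tcp [0.4493 0.2341 0.2433] w 0.0092 F [-0.8 -0.2 -2.7] j [ 0.48  0.25  0.05  1.37 -0.    2.19]
shift cm tool [-13.31  10.55   0.35] rows>= 4.073294952981077
turn [ 0.346 -0.022 -0.14 ]
shift in goal axes [-14.66   8.17  -2.62]
```

play_rows --moves '[[-1, [-2.66, 2.1, 0], [0, 0, 0]], [-1, [-2.66, 2.1, 0], [0, 0, 0]], [-1, [-2.66, 2.1, 0], [0, 0, 0]], [-1, [-2.66, 2.1, 0], [0, 0, 0]], [-1, [-2.66, 2.1, 0], [0, 0, 0]], [-1, [0, 0, 0], [0, 0, -0.067]], [-1, [0, 0, 0], [0, 0, -0.067]], [-1, [0, 0, 0], [0.087, 0, 0]], [-1, [0, 0, 0], [0.087, 0, 0]], [-1, [0, 0, 0], [0.087, 0, 0]], [-1, [0, 0, 0], [0.088, 0, 0]], [-1, [0, 0, 0], [0, 0, 0]]]'

```text
clock: 6.75
eef_pos: [0.5379, 0.092, 0.2368]
tool_rot: [0.697, 0.694, -0.127, -0.127]
ft_force: [0.7, -0.1, -5.3]
grip_width: 0.0087
```

play_rows --moves '[[-1, [0, 0, 0], [0, 0, 0]], [-1, [0, 0, 0], [0, 0, 0]]]'

```text
clock: 6.92
eef_pos: [0.5367, 0.0923, 0.243]
tool_rot: [0.697, 0.696, -0.122, -0.123]
ft_force: [0.2, 0.2, -2.0]
grip_width: 0.0091
```

Run:
```python
from h import *
plan([.575,.0875,.19],(0,20))
shot('wrist','w2'); shot('top','top2')
p,d=shot('side','side2');K,T=W('side');C=cloud(K,T,d);x,y,h=np.moveaxis(C,-1,0)
m=(x>.44)&(x<.62)&(y>.02)&(y<.16)&(h>.055)&(h<.19)&(np.arange(640)[None]<600)
o=bot.get_obs();Rm=R.from_quat(o['tool_rot']).as_matrix();q=(C[m]-o['eef_pos'])@Rm
# visible slab faces in tool frame
g=q[(abs(q[:,1])<.012)]
print(len(q),len(g),'x',np.percentile(g[:,0],[0.5,50,99.5]).round(4),'z',np.percentile(g[:,2],[0.5,50,99.5]).round(4),'y',np.percentile(g[:,1],[5,25,50,75,95]).round(4))
f=g[g[:,2]>.015]; print(len(f),'fit',np.linalg.lstsq(np.c_[f[:,[0,2]],np.ones(len(f))],f[:,1],rcond=None)[0].round(4))
```

```text
t 6.92 tcp [0.5367 0.0923 0.243 ] w 0.0091 F [ 0.2  0.2 -2. ] j [0.14 0.63 0.57 1.85 0.05 1.71]
shift cm tool [-0.47  5.41  3.68] rows>= 1.5734865375533045
turn [ 0.001 -0.001 -0.002]
shift in goal axes [-0.48  5.42  3.67]
1088 753 x [-0.0459  0.0083  0.0456] z [0.0608 0.0879 0.1166] y [-0.0072 -0.006  -0.0052 -0.0044  0.0004]
753 fit [ 0.0278  0.002  -0.0051]
```

View pics/side2.png

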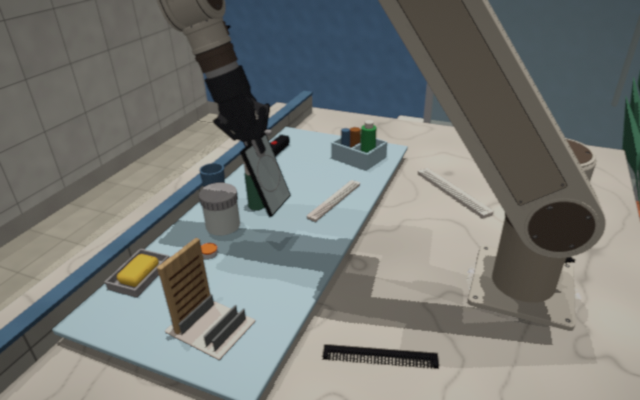

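Side view: mirror held upright-tilted at about (268,175), with the jar at (220,210) just behind it; the rack's front slot is empty and the board is undisturbed.

play_rows --moves '[[-1, [-0.16, 1.98, 1.7], [0, 0, 0]], [-1, [-0.16, 1.98, 1.7], [0, 0, 0]], [-1, [-0.16, 1.98, 1.7], [0, 0, 0]], [-1, [0, 1.2, 0.1], [0, 0, 0]], [-1, [0, 1.2, 0.1], [0, 0, 0]], [-1, [0, 0.7, 0], [0, 0, 0]], [-1, [0, 0, 0], [0, 0, 0]], [-1, [0, 0, 0], [0, 0, 0]], [-1, [0, 0, 0], [0, 0, 0]]]'

```text
clock: 7.82
eef_pos: [0.6031, 0.087, 0.1643]
tool_rot: [0.697, 0.696, -0.122, -0.122]
ft_force: [0.9, 0.5, -2.0]
grip_width: 0.0091
```

Run:
```python
from h import *
plan([.6147,.0875,.153],(0,20))
```

```text
t 7.82 tcp [0.6031 0.087  0.1643] w 0.0091 F [ 0.9  0.5 -2. ] j [0.12 0.81 0.69 1.8  0.04 1.69]
shift cm tool [0.05 1.47 0.67] rows>= 0.38856937473594055
turn [ 0.002 -0.001 -0.003]
shift in goal axes [0.05 1.48 0.67]
```

play_rows --moves '[[-1, [0.05, 0.42, 0.27], [0, 0, 0]], [-1, [0, 0.42, 0.27], [0, 0, 0]], [-1, [0, 0, 0], [0, 0, 0]], [-1, [0, 0, 0], [0, 0, 0]], [-1, [0, 0, 0], [0, 0, 0]]]'

```text
clock: 8.23
eef_pos: [0.6093, 0.0873, 0.1544]
tool_rot: [0.697, 0.695, -0.123, -0.123]
ft_force: [0.7, -0.1, -2.8]
grip_width: 0.009
```

play_rows --moves '[[-1, [0, 0.07, 0.19], [0, 0, 0]], [-1, [0, 0, 0], [0, 0, 0]], [-1, [0, 0, 0], [0, 0, 0]]]'

```text
clock: 8.48
eef_pos: [0.6094, 0.0873, 0.1525]
tool_rot: [0.697, 0.695, -0.123, -0.123]
ft_force: [1.0, 0.0, -2.5]
grip_width: 0.0096
```

play_rows --moves '[[-1, [0, 0.03, 0.09], [0, 0, 0]], [-1, [0, 0, 0], [0, 0, 0]], [-1, [0, 0, 0], [0, 0, 0]]]'

```text
clock: 8.73
eef_pos: [0.6096, 0.0874, 0.1522]
tool_rot: [0.697, 0.695, -0.122, -0.123]
ft_force: [0.1, -0.3, 1.0]
grip_width: 0.0093
```

play_rows --moves '[[-1, [0, 0.26, -0.15], [0, 0, 0]], [-1, [0, 0, 0], [0, 0, 0]], [-1, [0, 0, 0], [0, 0, 0]]]'

```text
clock: 8.98
eef_pos: [0.6127, 0.0874, 0.1522]
tool_rot: [0.697, 0.695, -0.122, -0.123]
ft_force: [2.0, 1.0, 1.1]
grip_width: 0.0092
```

play_rows --moves '[[-1, [0, 0.09, -0.03], [0, 0, 0]], [-1, [0, 0, 0], [0, 0, 0]], [-1, [0, 0, 0], [0, 0, 0]]]'

```text
clock: 9.23
eef_pos: [0.6132, 0.0874, 0.1521]
tool_rot: [0.697, 0.695, -0.123, -0.123]
ft_force: [-1.0, -0.4, 0.0]
grip_width: 0.0089
```

Run:
```python
from h import *
plan([.6147,.0875,.1525],(0,20))
p,d=shot('side','side3');K,T=W('side');C=cloud(K,T,d)
o=bot.get_obs();Rm=R.from_quat(o['tool_rot']).as_matrix()
cv2.imwrite('pics/s3c.png',cv2.resize(p[130:250,170:330,::-1],None,fx=5,fy=5,interpolation=cv2.INTER_CUBIC))
x,y,h=np.moveaxis(C,-1,0)
j=C[(abs(h-.132)<.005)&(x>.6)&(x<.72)&(y>.03)&(y<.15)];print(len(j),cv2.minAreaRect(j[:,:2].astype(np.float32)))
```

```text
t 9.23 tcp [0.6132 0.0874 0.1521] w 0.0089 F [-1.  -0.4  0. ] j [0.12 0.84 0.72 1.8  0.04 1.69]
shift cm tool [ 0.01  0.13 -0.08] rows>= 0.037420264505776346
turn [-0.    -0.001 -0.003]
shift in goal axes [ 0.01  0.13 -0.08]
393 ((0.6475823521614075, 0.0869661420583725), (0.09203474968671799, 0.09498879313468933), 89.76478576660156)
```

View pics/s3c.png

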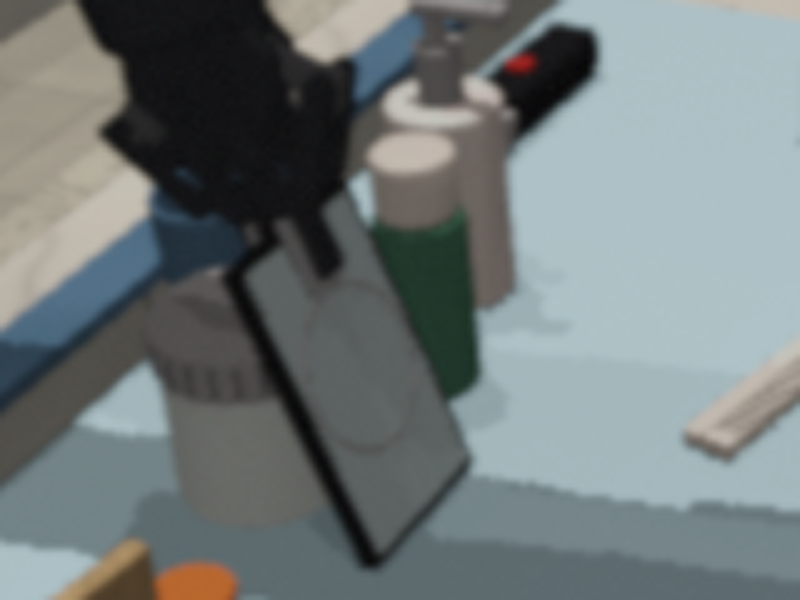

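The mirror stands centred in front of the jar, foot corner at crop (375,560), back edge near the lid at (270,370).

play_rows --moves '[[-1, [0, 0.09, -0.03], [0, 0, 0]], [-1, [0, 0, 0], [0, 0, 0]], [-1, [0, 0, 0], [0, 0, 0]]]'

```text
clock: 9.53
eef_pos: [0.614, 0.0873, 0.1521]
tool_rot: [0.697, 0.695, -0.123, -0.123]
ft_force: [-1.1, 0.1, -0.3]
grip_width: 0.0089
```

play_rows --moves '[[-1, [0, 0.09, -0.03], [0, 0, 0]], [-1, [0, 0, 0], [0, 0, 0]], [-1, [0, 0, 0], [0, 0, 0]]]'

```text
clock: 9.78
eef_pos: [0.6151, 0.0873, 0.1521]
tool_rot: [0.697, 0.695, -0.123, -0.123]
ft_force: [-1.6, -0.2, 1.0]
grip_width: 0.009
```

play_rows --moves '[[-0.7, [0, 0, 0], [0, 0, 0]], [-0.7, [0, 0, 0], [0, 0, 0]], [-0.6, [0, 0, 0], [0, 0, 0]], [-0.6, [0, 0, 0], [0, 0, 0]], [-0.6, [0, 0, -0.8], [0, 0, 0]], [-0.6, [0, 0, -1.5], [0, 0, 0]], [-0.6, [0, 0, -2.5], [0, 0, 0]], [-0.6, [0, 0, -3], [0, 0, 0]], [-0.6, [0, 0, -3], [0, 0, 0]], [-0.6, [0, 0, 0], [0, 0, 0]], [-0.6, [0, 0, 0], [0, 0, 0]]]'

```text
clock: 10.7
eef_pos: [0.6621, 0.0893, 0.23]
tool_rot: [0.7, 0.697, -0.109, -0.112]
ft_force: [-0.2, 0.3, -0.1]
grip_width: 0.017
```

```bash
cat > m.py <<'E'
from h import *
import sys
tag=sys.argv[1]
for n in('side','top'):
    p,d=shot(n,n+tag);K,T=W(n);C=cloud(K,T,d);x,y,h=np.moveaxis(C,-1,0)
    m=(x>.53)&(x<.68)&(y>.055)&(y<.12)&(h>.06)&(h<.18)
    q=C[m]
    # front face: plane fit by RANSAC-like iteration with expected plane
    g=q[abs((q[:,0]-.5695)-(q[:,2]-.043)*.364)<.012]
    for _ in range(4):
        A=np.c_[g[:,1:],np.ones(len(g))]; c=np.linalg.lstsq(A,g[:,0],rcond=None)[0]; r=g[:,0]-A@c; g=g[abs(r)<max(2*r.std(),.001)]
    print(n,len(g),'tilt',np.degrees(np.arctan(c[1])).round(2),'yaw',np.degrees(np.arctan(-c[0])).round(2),'front x at toe z=.0434,y=.0875',(c@[.0875,.0434,1]).round(4),'rms',r.std().round(4))
    f=C[(abs(x-(y*c[0]+h*c[1]+c[2]))<.006)&(h>.06)&(h<.19)&(y>0)&(y<.18)]; print(' y ext',np.percentile(f[:,1],[1,99]).round(4),'top z',np.percentile(f[:,2],99.5).round(4))
    j=C[(abs(h-.132)<.005)&(x>.63)&(x<.72)&(y>.03)&(y<.15)][:,:2].astype(np.float32)
    if len(j)>20: print(' lid y ctr/x max',(j[:,1].min()+j[:,1].max())/2,j[:,0].max())
E
python3 m.py 4; python3 -c "
from h import *
plan([.4695,-.0166,.12],(-11.9,0))"
```

```text
side 1015 tilt 20.1 yaw -0.17 front x at toe z=.0434,y=.0875 0.5691 rms 0.0011
 y ext [0.0017 0.1327] top z 0.1845
 lid y ctr/x max 0.09507414 0.6967948
top 0 tilt 0.0 yaw -0.0 front x at toe z=.0434,y=.0875 0.0 rms nan
t 10.8 tcp [0.6628 0.0894 0.2326] w 0.0173 F [-0.4  0.1  0.7] j [0.12 1.   1.28 2.15 0.04 1.68]
shift cm tool [-10.73 -14.95  16.56] rows>= 5.936004748285476
turn [-0.309  0.028  0.202]
shift in goal axes [-14.36 -16.73  11.26]
  ret = _var(a, axis=axis, dtype=dtype, out=out, ddof=ddof,
  arrmean = um.true_divide(arrmean, div, out=arrmean,
  ret = ret.dtype.type(ret / rcount)
Traceback (most recent call last):
  File "m.py", line 13, in <module>
    f=C[(abs(x-(y*c[0]+h*c[1]+c[2]))<.006)&(h>.06)&(h<.19)&(y>0)&(y<.18)]; print(' y ext',np.percentile(f[:,1],[1,99]).round(4),'top z',np.percentile(f[:,2],99.5).round(4))
                                                                                          ~~~~~~~~~~~~~^^^^^^^^^^^^^^^
IndexError: index -1 is out of bounds for axis 0 with size 0
```

View pics/side4.png

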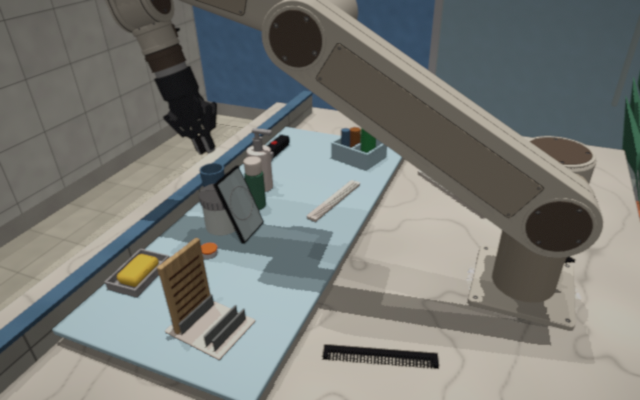

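Side view: the mirror leans against the jar at (240,205), standing freely; measured tilt 20.1°, yaw -0.2°, y extents centred on the jar.

play_rows --moves '[[-0.3, [0, -1, 0], [-0.077, 0, 0]], [-0.3, [0, -1, 0], [-0.077, 0, 0]], [-0.3, [0, -1, 0], [-0.077, 0, 0]], [-0.3, [0, -1, 0], [-0.077, 0, 0]], [-0.3, [0, 0, 0], [0, 0, 0.1]], [-0.3, [0, 0, 0], [0, 0, 0.105]], [-0.3, [0, 0, 0], [0, 0, 0]], [-0.3, [0, 0, 0], [0, 0, 0]]]'

```text
clock: 11.47
eef_pos: [0.6357, 0.0902, 0.2429]
tool_rot: [0.776, 0.63, -0.021, -0.02]
ft_force: [-0.3, 0.4, 0.6]
grip_width: 0.03
```

```bash
python3 -c "
from h import *
plan([.4695,-.0166,.20],(-11.9,0))"
```

```text
t 11.47 tcp [0.6357 0.0902 0.2429] w 0.03 F [-0.3  0.4  0.6] j [0.14 0.59 0.56 1.6  0.01 1.91]
shift cm tool [-13.82 -13.81   5.19] rows>= 4.847017443137712
turn [-0.057  0.007  0.001]
shift in goal axes [-13.87 -14.06   4.29]
```

play_rows --moves '[[0.1, [0, 0, 0], [-0.057, 0, 0]], [0.1, [-2.77, -2.81, 0], [0, 0, 0]], [0.1, [-2.77, -2.81, 0], [0, 0, 0]], [0.1, [-2.77, -2.81, 0], [0, 0, 0]], [0.1, [-2.77, -2.81, 0], [0, 0, 0]], [0.1, [-2.77, -2.81, 0], [0, 0, 0]], [0.1, [0, 0, 2], [0, 0, 0]], [0.1, [0, 0, 2], [0, 0, 0]], [0.1, [0, 0, 0], [0, 0, 0]], [0.1, [0, 0, 0], [0, 0, 0]], [0.1, [0, 0, 0], [0, 0, 0]]]'

```text
clock: 12.38
eef_pos: [0.4699, -0.0166, 0.2036]
tool_rot: [0.777, 0.63, -0.004, 0.002]
ft_force: [1.0, 0.0, 0.3]
grip_width: 0.0472
```

Run:
```python
from h import *
plan([.4695,-.0166,.12],(-11.9,0))
o=bot.get_obs(); K,T=W('wrist',o); p,d=shot('wrist','w5')
cv2.imwrite('pics/w5b.png',p[:,:,::-1]); C=cloud(K,T,d)
b=p[...,0].astype(int)-p[...,2]; x,y,h=np.moveaxis(C,-1,0)
m=((h>.044)&(h<.056)&(x>.38)&(x<.52)&(y>-.24)&(y<.03)).astype(np.uint8)
P=C[m>0][:,:2].astype(np.float32); print(len(P), cv2.minAreaRect(P), p[180:220:20,300:340:20].tolist())
```

```text
t 12.38 tcp [ 0.4699 -0.0166  0.2036] w 0.0472 F [1.  0.  0.3] j [-0.03  0.2  -0.12  1.25 -0.01  1.75]
shift cm tool [ 0.07 -0.02  8.36] rows>= 2.0046650744610246
turn [-0.003  0.009  0.   ]
shift in goal axes [-0.01 -0.04  8.36]
4380 ((0.4544049799442291, -0.09907232969999313), (0.19176138937473297, 0.02804707922041416), 77.91898345947266) [[[133, 158, 158], [54, 49, 43]], [[122, 148, 151], [157, 159, 145]]]
```

View pics/w5b.png

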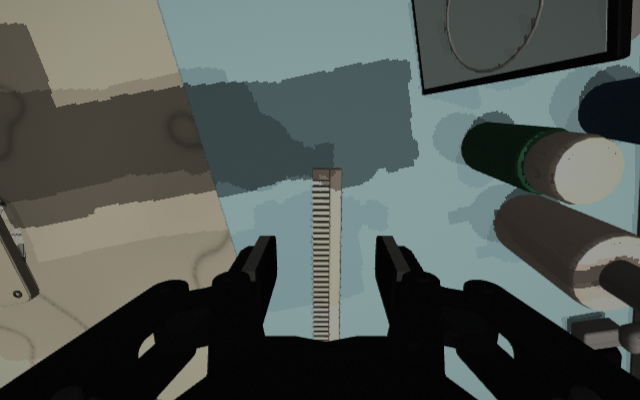

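The comb runs from (327,168) at its +y end downward between the fingers, spine on the right (away from the robot), teeth left; the fingers straddle it centrally. Mirror foot is at (420,90)–(610,50).

Run:
```python
from h import *
o=bot.get_obs(); K,T=W('wrist',o)
E_=ray(K,T,np.array([313.,341,313,341]),np.array([168.,168,330,330]),.05); Rm=R.from_quat(o['tool_rot']).as_matrix()
print(E_.round(4), ((E_-o['eef_pos'])@Rm*100).round(2))
c=np.array([.0122+.0,0]) ; a=np.radians(12)
print('centre from +y end:',E_[:2].mean(0)[:2]-.1*np.array([np.sin(a),np.cos(a)]))
```

```text
[[ 0.4623 -0.0012  0.05  ]
 [ 0.4878 -0.0066  0.05  ]
 [ 0.4243 -0.1738  0.05  ]
 [ 0.4538 -0.18    0.05  ]] [[  1.47  -1.04  15.36]
 [  1.47   1.57  15.36]
 [-16.2   -1.21  15.51]
 [-16.2    1.81  15.51]]
centre from +y end: [ 0.45430374 -0.10171599]
```

play_rows --moves '[[0.1, [0, 0.2, 2], [0, 0, 0]], [0.1, [0, 0, 3], [0, 0, 0]], [0.1, [0, 0, 3], [0, 0, 0]], [0.1, [0, 0, 3], [0, 0, 0]], [0.1, [0, 0, 2], [0, 0, 0]], [0.1, [0, 0, 1], [0, 0, 0]], [0.1, [0, 0, 0.8], [0, 0, 0]], [0.1, [0, 0, 0], [0, 0, 0]], [0.1, [0, 0, 0], [0, 0, 0]], [0.1, [0, 0, 0], [0, 0, 0]]]'

```text
clock: 13.27
eef_pos: [0.471, -0.0182, 0.0556]
tool_rot: [0.777, 0.63, -0.004, 0.002]
ft_force: [0.1, 1.1, -0.3]
grip_width: 0.0468
```

```bash
python3 -c "
from h import *
plan([.4705,-.0166,.0445],(-12,0))"
```

```text
t 13.27 tcp [ 0.471  -0.0182  0.0556] w 0.0468 F [ 0.1  1.1 -0.3] j [-0.03  0.34 -0.35  0.88 -0.01  1.75]
shift cm tool [ 0.16 -0.08  1.11] rows>= 0.26968715076205757
turn [-0.002  0.009  0.001]
shift in goal axes [ 0.15 -0.08  1.11]
```

Also level the small tool tilt, then close.

play_rows --moves '[[0.1, [0, 0, 1.05], [0, 0.009, 0]], [0.1, [0, 0, 0], [0, 0, 0]], [0.1, [0, 0, 0], [0, 0, 0]], [-1, [0, 0, 0], [0, 0, 0]], [-1, [0, 0, 0], [0, 0, 0]], [-1, [0, 0, 0], [0, 0, 0]], [-1, [0, 0, 0], [0, 0, 0]], [-1, [0, 0, 0], [0, 0, 0]], [-1, [0, 0, 0], [0, 0, 0]]]'

```text
clock: 14.02
eef_pos: [0.4702, -0.0184, 0.0451]
tool_rot: [0.777, 0.63, -0.001, -0.001]
ft_force: [-1.0, -0.0, 6.1]
grip_width: 0.0255
```

play_rows --moves '[[-1, [0, 0, -1], [0, 0, 0]], [-1, [0, 0, -2], [0, 0, 0]], [-1, [0, 0, -2], [0, 0, 0]], [-1, [0, 0, 0], [0, 0, -0.105]], [-1, [0, 0, 0], [0, 0, -0.105]], [-1, [0, 0, 0], [0, 0, 0]], [-1, [0, 0, 0], [0, 0, 0]]]'

```text
clock: 14.6
eef_pos: [0.4696, -0.0183, 0.094]
tool_rot: [0.708, 0.707, -0.001, -0.002]
ft_force: [-0.4, 0.5, 0.1]
grip_width: 0.0256
```

Run:
```python
from h import *
plan([.5495,.1728,.07],(0,0))
o=bot.get_obs(); K,T=W('wrist',o); p,d=shot('wrist','w6')
```

```text
t 14.6 tcp [ 0.4696 -0.0183  0.094 ] w 0.0256 F [-0.4  0.5  0.1] j [-0.04  0.3  -0.3   0.98  0.    1.53]
shift cm tool [19.12  7.98  2.39] rows>= 5.001665157446138
turn [-0.004 -0.001 -0.001]
shift in goal axes [19.11  7.99  2.4 ]
```

View pics/w6.png

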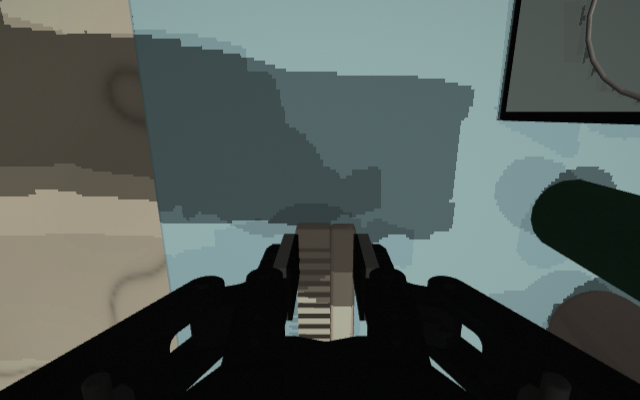

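The comb is held at its +y end, end face at row 223, spine right, teeth left toward the robot.

Run:
```python
from h import *
o=bot.get_obs(); K,T=W('wrist',o); Rm=R.from_quat(o['tool_rot']).as_matrix()
P=ray(K,T,np.array([298.,355,298,355]),np.array([223.,223,320,320]),o['eef_pos'][2]+.005); print(((P-o['eef_pos'])@Rm*100).round(2))
```

```text
[[ 1.68 -1.12 -0.49]
 [ 1.69  1.45 -0.5 ]
 [-3.36 -1.23 -0.5 ]
 [-3.35  1.57 -0.51]]
```

play_rows --moves '[[-1, [3, 0.8, 0], [0, 0, 0]], [-1, [3, 1.4, 0], [0, 0, 0]], [-1, [3, 1.4, 0], [0, 0, 0]], [-1, [3, 1.4, 0], [0, 0, 0]], [-1, [3, 1.4, 0], [0, 0, 0]], [-1, [3, 1, 0], [0, 0, 0]], [-1, [1, 0.3, 1], [0, 0, 0]], [-1, [0, 0, 0.8], [0, 0, 0]], [-1, [0, 0, 0], [0, 0, 0]], [-1, [0, 0, 0], [0, 0, 0]], [-1, [0, 0, 0], [0, 0, 0]]]'

```text
clock: 15.57
eef_pos: [0.5456, 0.1703, 0.0755]
tool_rot: [0.707, 0.707, -0.002, -0.002]
ft_force: [0.2, -0.7, 0.0]
grip_width: 0.0256
```

Run:
```python
from h import *
plan([.5495,.1728,.0455],(0,0))
p,d=shot('side','side7'); cv2.imwrite('pics/s7c.png',cv2.resize(p[140:280,150:340,::-1],None,fx=4,fy=4,interpolation=cv2.INTER_CUBIC))
K,T=W('side');C=cloud(K,T,d);x,y,h=np.moveaxis(C,-1,0)
o=bot.get_obs()
m=(abs(h-(o['eef_pos'][2]+.005))<.004)&(x>.52)&(x<.575)&(y>-.05)&(y<.15); P=C[m]
if len(P)>10: print(len(P),cv2.minAreaRect(P[:,:2].astype(np.float32)),P[:,2].mean())
```

```text
t 15.57 tcp [0.5456 0.1703 0.0755] w 0.0256 F [ 0.2 -0.7  0. ] j [ 0.3   0.49 -0.05  1.04  0.    1.87]
shift cm tool [0.25 0.41 3.  ] rows>= 0.7276768820910118
turn [-0.006 -0.    -0.001]
shift in goal axes [0.25 0.39 3.  ]
278 ((0.5441981554031372, 0.06548531353473663), (0.16427122056484222, 0.029263462871313095), 89.91234588623047) 0.07960119879745126
```

View pics/s7c.png

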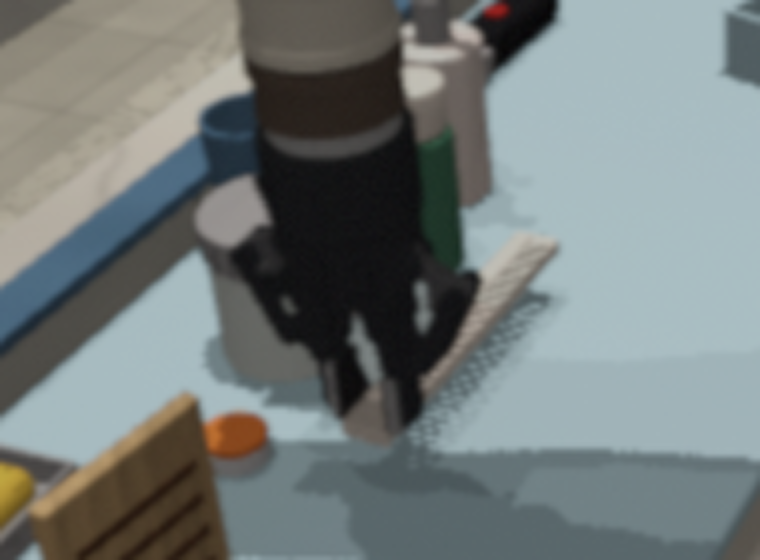

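The comb is level in front of the mirror's foot, its far end at crop (540,245); gripper clear of mirror, jar and tin.

play_rows --moves '[[-1, [0.2, 0.2, 1], [-0.006, 0, 0]], [-1, [0, 0.1, 1], [0, 0, 0]], [-1, [0, 0, 0.5], [0, 0, 0]], [-1, [0, 0, 0.25], [0, 0, 0]], [-1, [0, 0, 0], [0, 0, 0]], [-1, [0, 0, 0], [0, 0, 0]], [-1, [0, 0, 0], [0, 0, 0]]]'

```text
clock: 16.2
eef_pos: [0.5496, 0.1738, 0.0487]
tool_rot: [0.707, 0.707, 0.001, 0.0]
ft_force: [0.2, 0.4, -0.9]
grip_width: 0.0256
```

play_rows --moves '[[-1, [0, 0, 0.15], [0, 0, 0]], [-1, [0, 0, 0], [0, 0, 0]], [-1, [0, 0, 0], [0, 0, 0]]]'

```text
clock: 16.45
eef_pos: [0.5494, 0.1738, 0.0469]
tool_rot: [0.707, 0.708, 0.001, 0.0]
ft_force: [0.1, -0.2, 0.0]
grip_width: 0.0257
```

play_rows --moves '[[-1, [-0.1, 0, 0.15], [0, 0, 0]], [-1, [0, 0, 0], [0, 0, 0]], [-1, [0, 0, 0], [0, 0, 0]], [0, [0, 0, 0], [0, 0, 0]], [0, [0, 0, 0], [0, 0, 0]], [0, [0, 0, 0], [0, 0, 0]], [0, [0, 0, -1], [0, 0, 0]], [0, [0, 0, -2], [0, 0, 0]], [0, [0, 0, -3], [0, 0, 0]], [0, [0, -3, -2], [0, 0, 0]], [-1, [0, -3, 0], [0, 0, 0]], [-1, [0, 0, 0], [0, 0, 0]]]'

```text
clock: 17.45
eef_pos: [0.484, 0.172, 0.1264]
tool_rot: [0.706, 0.708, -0.001, -0.001]
ft_force: [-0.8, -0.1, -1.0]
grip_width: 0.0195
```

play_rows --moves '[[-1, [0, 0, 0], [0, 0, 0]], [-1, [0, 0, 0], [0, 0, 0]]]'

```text
clock: 17.62
eef_pos: [0.4899, 0.1728, 0.126]
tool_rot: [0.707, 0.708, 0.002, 0.001]
ft_force: [0.5, -0.6, -0.7]
grip_width: 0.0002
```

Run:
```python
from h import *
plan([.49,.0885,.06],(0,0))
for n in('side','top','wrist'):
    o=bot.get_obs();p,d=shot(n,n+'8');K,T=W(n,o);C=cloud(K,T,d);x,y,h=np.moveaxis(C,-1,0)
    m=(abs(h-.05)<.004)&(x>.51)&(x<.6)&(y>-.05)&(y<.2)&~((x>.5663)&(y>.03)&(y<.145)); P=C[m]
    if len(P)>30: print(n,len(P),cv2.minAreaRect(P[:,:2].astype(np.float32)),'x',np.percentile(P[:,0],[1,99]).round(4),'y',np.percentile(P[:,1],[1,99]).round(4))
cv2.imwrite('pics/c8.png',np.hstack([cv2.resize(cv2.imread('pics/side8.png')[150:270,190:310],(400,400)),cv2.resize(cv2.imread('pics/wrist8.png'),None,fx=.6,fy=.6)[0:0+240].repeat(1,0) if 0 else cv2.copyMakeBorder(cv2.resize(cv2.imread('pics/wrist8.png'),(400,250)),0,150,0,0,cv2.BORDER_CONSTANT)]))
```

```text
t 17.62 tcp [0.4899 0.1728 0.126 ] w 0.0002 F [ 0.5 -0.6 -0.7] j [ 0.34  0.35 -0.14  1.09  0.    1.91]
shift cm tool [-8.44 -0.03  6.59] rows>= 2.5685779345279087
turn [ 0.004 -0.001  0.001]
shift in goal axes [-8.43  0.01  6.6 ]
side 539 ((0.5483576059341431, 0.0856708362698555), (0.030437808483839035, 0.20325873792171478), 0.2777458727359772) x [0.534  0.5621] y [-0.011   0.1861]
top 723 ((0.5491703748703003, 0.08578233420848846), (0.02746841125190258, 0.19369536638259888), 0.4218456447124481) x [0.5355 0.5628] y [-0.011   0.1779]
wrist 2925 ((0.550508439540863, 0.1486886739730835), (0.07527241855859756, 0.02844155952334404), 89.88449096679688) x [0.5366 0.564 ] y [0.117  0.1858]
```

View pics/c8.png

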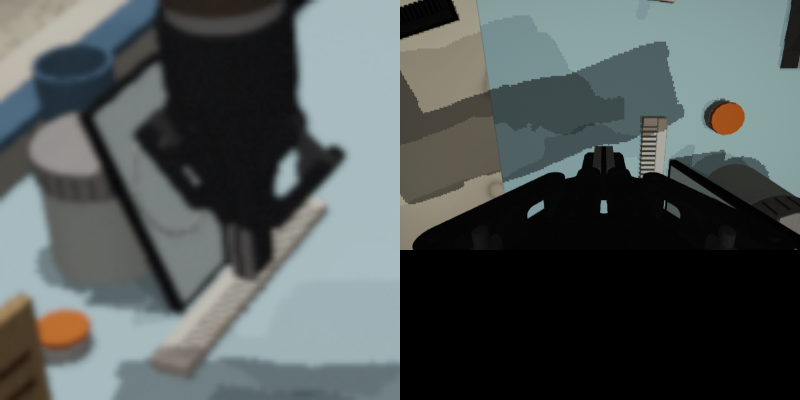

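The comb lies a few mm short of the mirror foot: mirror corner at (180,305), comb spine just in front in the left crop. I'll push it home from the teeth side with shut fingers.

play_rows --moves '[[-1, [-2.8, 0, 0], [0, 0, 0]], [-1, [-2.8, 0, 0], [0, 0, 0]], [-1, [-2.9, 0, 0], [0, 0, 0]], [-1, [0, 0, 2.5], [0, 0, 0]], [-1, [0, 0, 2.5], [0, 0, 0]], [-1, [0, 0, 2], [0, 0, 0]], [-1, [0, 0, 0.7], [0, 0, 0]], [-1, [0, 0, 0], [0, 0, 0]], [-1, [0, 0, 0], [0, 0, 0]], [-1, [0, 1.2, 0], [0, 0, 0]], [-1, [0, 1, 0], [0, 0, 0]], [-1, [0, 0, 0], [0, 0, 0]]]'

```text
clock: 18.77
eef_pos: [0.5152, 0.0883, 0.0502]
tool_rot: [0.707, 0.708, 0.003, 0.002]
ft_force: [0.8, 1.0, 0.1]
grip_width: 0.0001
```

play_rows --moves '[[-1, [0, 0, 0], [0, 0, 0]], [-1, [0, 0, 0], [0, 0, 0]]]'

```text
clock: 18.93
eef_pos: [0.5115, 0.0879, 0.0489]
tool_rot: [0.707, 0.708, 0.001, 0.0]
ft_force: [0.2, -1.0, 0.8]
grip_width: -0.0002
```

```bash
cat > c.py <<'E'
from h import *
import sys
o=bot.get_obs(); print('t',round(o['clock'],2),'tcp',o['eef_pos'].round(4),'F',o['ft_force'].round(1))
for n in('side','top'):
    p,d=shot(n,n+sys.argv[1]);K,T=W(n,o);C=cloud(K,T,d);x,y,h=np.moveaxis(C,-1,0)
    for a,b in((-.012,.03),(.145,.187)):   # comb ends outside the mirror
        P=C[(abs(h-.05)<.0035)&(x>.51)&(x<.6)&(y>a)&(y<b)]
        if len(P)>15: print(n,'comb y~',a,len(P),'x',np.percentile(P[:,0],[3,97]).round(4),'mid',P[:,0].mean().round(4))
    P=C[(abs(h-.05)<.0035)&(x>.51)&(x<.565)&(y>-.05)&(y<.2)]; print(n,'y ext',np.percentile(P[:,1],[.5,99.5]).round(4))
    q=C[(x>.53)&(x<.68)&(y>.05)&(y<.125)&(h>.06)&(h<.178)]; g=q[abs((q[:,0]-.5695)-(q[:,2]-.043)*.364)<.012]
    if len(g)<60: continue
    for _ in range(4):
        A=np.c_[g[:,1:],np.ones(len(g))]; c=np.linalg.lstsq(A,g[:,0],rcond=None)[0]; r=g[:,0]-A@c; g=g[abs(r)<max(2*r.std(),.001)]
    print(n,len(g),'tilt',np.degrees(np.arctan(c[1])).round(2),'yaw',np.degrees(np.arctan(-c[0])).round(2),'toe x',(c@[.0875,.0434,1]).round(4))
E
python3 c.py 9
```

```text
t 18.93 tcp [0.5115 0.0879 0.0489] F [ 0.2 -1.   0.8]
side comb y~ 0.145 179 x [0.5346 0.5615] mid 0.5475
side y ext [-0.0109  0.1865]
side 1067 tilt 20.1 yaw -0.07 toe x 0.5691
top comb y~ -0.012 157 x [0.5366 0.563 ] mid 0.5512
top y ext [-0.0111  0.0612]
top 234 tilt 20.06 yaw -1.53 toe x 0.5709
```

play_rows --moves '[[-1, [0, 0, 0.3], [0, 0, 0]], [-1, [0, 0.3, 0], [0, 0, 0]], [-1, [0, 0.3, 0], [0, 0, 0]], [-1, [0, 0.2, 0], [0, 0, 0]], [-1, [0, 0, 0], [0, 0, 0]], [-1, [0, 0, 0], [0, 0, 0]], [-1, [0, 0, 0], [0, 0, 0]]]'

```text
clock: 19.62
eef_pos: [0.5194, 0.0877, 0.0451]
tool_rot: [0.707, 0.707, 0.001, 0.0]
ft_force: [-0.6, 0.1, 0.1]
grip_width: 0.0001
```

```bash
python3 c.py 10
```

```text
t 19.62 tcp [0.5194 0.0877 0.0451] F [-0.6  0.1  0.1]
side comb y~ -0.012 26 x [0.5342 0.5451] mid 0.5388
side comb y~ 0.145 174 x [0.5353 0.5611] mid 0.5477
side y ext [-0.0085  0.187 ]
side 1021 tilt 20.15 yaw -0.13 toe x 0.569
top comb y~ -0.012 149 x [0.5366 0.5626] mid 0.5514
top y ext [-0.0111  0.0589]
top 207 tilt 20.17 yaw -0.32 toe x 0.57
```

Not touching yet. Continue in small steps.

play_rows --moves '[[-1, [0, 0.2, 0], [0, 0, 0]], [-1, [0, 0.2, 0], [0, 0, 0]], [-1, [0, 0.2, 0], [0, 0, 0]], [-1, [0, 0, 0], [0, 0, 0]], [-1, [0, 0, 0], [0, 0, 0]], [-1, [0, 0, 0], [0, 0, 0]]]'

```text
clock: 20.22
eef_pos: [0.5254, 0.0877, 0.0451]
tool_rot: [0.707, 0.708, 0.001, 0.0]
ft_force: [0.3, 0.2, 1.3]
grip_width: 0.0
```

```bash
python3 c.py 11
```

```text
t 20.22 tcp [0.5254 0.0877 0.0451] F [0.3 0.2 1.3]
side comb y~ -0.012 26 x [0.5415 0.5523] mid 0.5466
side comb y~ 0.145 173 x [0.5349 0.5613] mid 0.5477
side y ext [-0.0103  0.1862]
side 961 tilt 19.96 yaw 0.1 toe x 0.5693
top comb y~ -0.012 153 x [0.5369 0.5629] mid 0.5514
top y ext [-0.0111  0.0565]
top 200 tilt 19.89 yaw 0.08 toe x 0.5705
```

play_rows --moves '[[-1, [0, 0.2, 0], [0, 0, 0]], [-1, [0, 0.2, 0], [0, 0, 0]], [-1, [0, 0, 0], [0, 0, 0]], [-1, [0, 0, 0], [0, 0, 0]], [-1, [0, 0, 0], [0, 0, 0]]]'

```text
clock: 20.73
eef_pos: [0.5295, 0.0877, 0.0451]
tool_rot: [0.707, 0.708, 0.001, 0.0]
ft_force: [0.1, -0.1, 0.7]
grip_width: 0.0001
```

```bash
python3 c.py 12
```

```text
t 20.73 tcp [0.5295 0.0877 0.0451] F [ 0.1 -0.1  0.7]
side comb y~ -0.012 27 x [0.5459 0.557 ] mid 0.5509
side comb y~ 0.145 179 x [0.5357 0.5627] mid 0.5487
side y ext [-0.0106  0.1862]
side 910 tilt 20.1 yaw -0.15 toe x 0.5691
top comb y~ -0.012 145 x [0.5377 0.563 ] mid 0.5521
top y ext [-0.0111  0.0541]
top 186 tilt 19.96 yaw -1.82 toe x 0.5714
```

play_rows --moves '[[-1, [0, 0.1, 0], [0, 0, 0]], [-1, [0, 0.1, 0], [0, 0, 0]], [-1, [0, 0.1, 0], [0, 0, 0]], [-1, [0, 0.1, 0], [0, 0, 0]], [-1, [0, 0, 0], [0, 0, 0]], [-1, [0, 0, 0], [0, 0, 0]], [-1, [0, 0, 0], [0, 0, 0]]]'

```text
clock: 21.42
eef_pos: [0.5335, 0.0877, 0.0452]
tool_rot: [0.707, 0.708, 0.001, 0.0]
ft_force: [1.1, 0.1, -0.9]
grip_width: -0.0001
```

```bash
python3 c.py 13
```

```text
t 21.42 tcp [0.5335 0.0877 0.0452] F [ 1.1  0.1 -0.9]
side comb y~ -0.012 23 x [0.551  0.5609] mid 0.5551
side comb y~ 0.145 175 x [0.5396 0.5662] mid 0.5526
side y ext [-0.0107  0.1866]
side 880 tilt 19.99 yaw -0.06 toe x 0.5693
top comb y~ -0.012 153 x [0.5415 0.5678] mid 0.5564
top y ext [-0.0111  0.0519]
top 172 tilt 19.82 yaw -2.8 toe x 0.5722
```

play_rows --moves '[[-1, [0, 0.06, 0], [0, 0, 0]], [-1, [0, 0, 0], [0, 0, 0]], [-1, [0, 0, 0], [0, 0, 0]]]'

```text
clock: 21.77
eef_pos: [0.5341, 0.0877, 0.0452]
tool_rot: [0.707, 0.708, 0.001, 0.0]
ft_force: [0.2, 0.5, -0.1]
grip_width: -0.0001
```

```bash
python3 c.py 14
```

```text
t 21.77 tcp [0.5341 0.0877 0.0452] F [ 0.2  0.5 -0.1]
side comb y~ -0.012 26 x [0.5508 0.5626] mid 0.5561
side comb y~ 0.145 175 x [0.5398 0.5659] mid 0.5529
side y ext [-0.0093  0.1866]
side 891 tilt 20.15 yaw 0.06 toe x 0.5691
top comb y~ -0.012 151 x [0.5413 0.5676] mid 0.5564
top y ext [-0.0111  0.0518]
top 170 tilt 20.1 yaw -0.23 toe x 0.5703
```

play_rows --moves '[[-1, [0, 0.05, 0], [0, 0, 0]], [-1, [0, 0.05, 0], [0, 0, 0]], [-1, [0, 0, 0], [0, 0, 0]], [-1, [0, 0, 0], [0, 0, 0]]]'

```text
clock: 22.2
eef_pos: [0.5351, 0.0877, 0.0452]
tool_rot: [0.707, 0.708, 0.001, 0.0]
ft_force: [0.2, -0.0, 0.8]
grip_width: 0.0001
```

```bash
python3 c.py 15|grep -v y.ext; python3 -c "
import cv2;cv2.imwrite('pics/c15.png',cv2.resize(cv2.imread('pics/side15.png')[190:270,200:300],(750,600),interpolation=cv2.INTER_CUBIC))"
```

```text
t 22.2 tcp [0.5351 0.0877 0.0452] F [ 0.2 -0.   0.8]
side comb y~ -0.012 27 x [0.5508 0.5626] mid 0.5566
side comb y~ 0.145 173 x [0.5413 0.5672] mid 0.5541
side 899 tilt 20.02 yaw -0.05 toe x 0.5693
top comb y~ -0.012 150 x [0.5438 0.5679] mid 0.5577
top 167 tilt 20.06 yaw -1.4 toe x 0.571
```

View pics/c15.png

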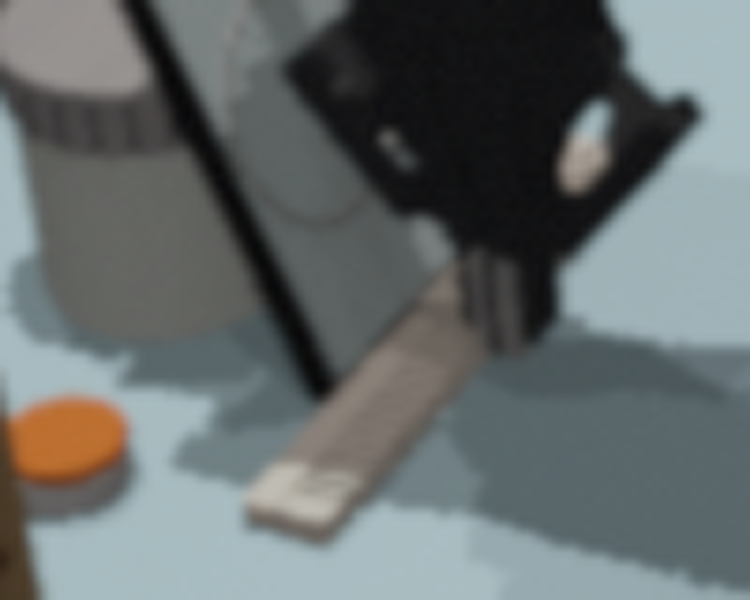

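The comb's spine visually meets the mirror foot from (325,390) to (450,275), gap at most about a millimetre. I'll step on until contact shows.

play_rows --moves '[[-1, [0, 0.05, 0], [0, 0, 0]], [-1, [0, 0, 0], [0, 0, 0]], [-1, [0, 0, 0], [0, 0, 0]]]'

```text
clock: 22.55
eef_pos: [0.5356, 0.0878, 0.0452]
tool_rot: [0.707, 0.708, 0.001, 0.0]
ft_force: [-0.8, 0.8, 0.0]
grip_width: 0.0002
```

```bash
python3 c.py 16|grep -v y.ext
```

```text
t 22.55 tcp [0.5356 0.0878 0.0452] F [-0.8  0.8  0. ]
side comb y~ -0.012 25 x [0.5523 0.5627] mid 0.5576
side comb y~ 0.145 174 x [0.5413 0.5676] mid 0.5544
side 895 tilt 20.04 yaw -0.15 toe x 0.5692
top comb y~ -0.012 158 x [0.5437 0.5699] mid 0.5587
top 162 tilt 19.97 yaw 1.33 toe x 0.5697
```

play_rows --moves '[[-1, [0, 0.05, 0], [0, 0, 0]], [-1, [0, 0, 0], [0, 0, 0]], [-1, [0, 0, 0], [0, 0, 0]]]'

```text
clock: 22.9
eef_pos: [0.5357, 0.0877, 0.0451]
tool_rot: [0.707, 0.708, 0.001, 0.0]
ft_force: [-0.6, -0.2, 1.4]
grip_width: -0.0002
```

```bash
python3 c.py 17|grep -v y.ext
```

```text
t 22.9 tcp [0.5357 0.0877 0.0451] F [-0.6 -0.2  1.4]
side comb y~ -0.012 25 x [0.553  0.5635] mid 0.5575
side comb y~ 0.145 175 x [0.5417 0.5677] mid 0.5547
side 878 tilt 20.01 yaw 0.18 toe x 0.5693
top comb y~ -0.012 155 x [0.5436 0.5702] mid 0.5588
top 174 tilt 19.74 yaw -1.32 toe x 0.5715
```

play_rows --moves '[[-1, [0, 0.05, 0], [0, 0, 0]], [-1, [0, 0, 0], [0, 0, 0]], [-1, [0, 0, 0], [0, 0, 0]]]'

```text
clock: 23.25
eef_pos: [0.5359, 0.0877, 0.0451]
tool_rot: [0.707, 0.708, 0.001, -0.0]
ft_force: [-3.0, -0.6, 2.3]
grip_width: 0.0
```

```bash
python3 c.py 18|grep -v y.ext
```

```text
t 23.25 tcp [0.5359 0.0877 0.0451] F [-3.  -0.6  2.3]
side comb y~ -0.012 23 x [0.5529 0.5633] mid 0.5577
side comb y~ 0.145 174 x [0.5415 0.5679] mid 0.5547
side 857 tilt 20.16 yaw 0.13 toe x 0.5691
top comb y~ -0.012 154 x [0.5438 0.5701] mid 0.5584
top 156 tilt 20.12 yaw -0.16 toe x 0.5702
```

Firm contact (−3 N) with the comb stalled and the mirror unmoved. Back off and check.

play_rows --moves '[[-1, [0, -0.3, 0], [0, 0, 0]], [-1, [0, -1, 0], [0, 0, 0]], [-1, [0, -2, 0], [0, 0, 0]], [-1, [0, -2, -2], [0, 0, 0]], [-1, [0, -2, -3], [0, 0, 0]], [-1, [-3, -2, -3], [0, 0, 0]], [-1, [-3.5, 0, -3], [0, 0, 0]], [-1, [-3.5, 0, 0], [0, 0, 0]], [-1, [-3.5, 0, 0], [0, 0, 0]], [-1, [-3.5, 0, 0], [0, 0, 0]], [-1, [0, 0, 0], [0, 0, 0]], [-1, [0, 0, 0], [0, 0, 0]]]'

```text
clock: 24.35
eef_pos: [0.4465, -0.0777, 0.149]
tool_rot: [0.708, 0.706, 0.002, 0.001]
ft_force: [-0.4, -0.4, 1.3]
grip_width: 0.0
```

```bash
python3 c.py 19
python3 - <<'E'
from h import *
z=np.load('pics/top19.npz');p,d=z['p'],z['d'];K,T=W('top');C=cloud(K,T,d);x,y,h=np.moveaxis(C,-1,0)
P=C[(abs(h-.05)<.0035)&(x>.51)&(x<.565)&(y>-.05)&(y<.2)];print('comb',cv2.minAreaRect(P[:,:2].astype(np.float32)))
for k,(m) in dict(jar=(abs(h-.132)<.005)&(x>.6)&(x<.72)&(y>.03)&(y<.15),spray=(abs(h-.168)<.005)&(x>.4)&(x<.7)&(y>-.06)&(y<.03),board=(h>.187)&(h<.21)&(y>.28)&(y<.5)&(x>.5)).items():
    P=C[m][:,:2].astype(np.float32); print(k,len(P),'x',P[:,0].min(),P[:,0].max(),'y',P[:,1].min(),P[:,1].max(),np.round(cv2.minEnclosingCircle(P)[0],4))
a=cv2.imread('pics/top19.png')[60:240,100:420]; b=cv2.imread('pics/side19.png')[150:300,150:340]
cv2.imwrite('pics/c19.png',np.vstack([cv2.resize(a,(560,315)),cv2.resize(b,(560,285))[:, :560]]))
E
```

```text
t 24.35 tcp [ 0.4465 -0.0777  0.149 ] F [-0.4 -0.4  1.3]
side comb y~ -0.012 122 x [0.5425 0.569 ] mid 0.5562
side comb y~ 0.145 177 x [0.5414 0.5684] mid 0.5544
side y ext [-0.0121  0.1866]
side 1132 tilt 19.97 yaw -0.06 toe x 0.5693
top comb y~ -0.012 159 x [0.5436 0.5701] mid 0.5586
top comb y~ 0.145 165 x [0.5428 0.5689] mid 0.5569
top y ext [-0.011   0.1867]
top 1073 tilt 19.92 yaw 0.08 toe x 0.5705
comb ((0.553638756275177, 0.08824381232261658), (0.022508081048727036, 0.19861364364624023), 0.12578457593917847)
jar 785 x 0.60006434 0.69553286 y 0.043345246 0.1324853 [0.6395 0.0886]
spray 278 x 0.60248566 0.6415326 y -0.032823253 0.0047349934 [ 0.6216 -0.0143]
board 248 x 0.5328816 0.55374813 y 0.3125715 0.4020821 [0.5425 0.3575]
```

View pics/c19.png

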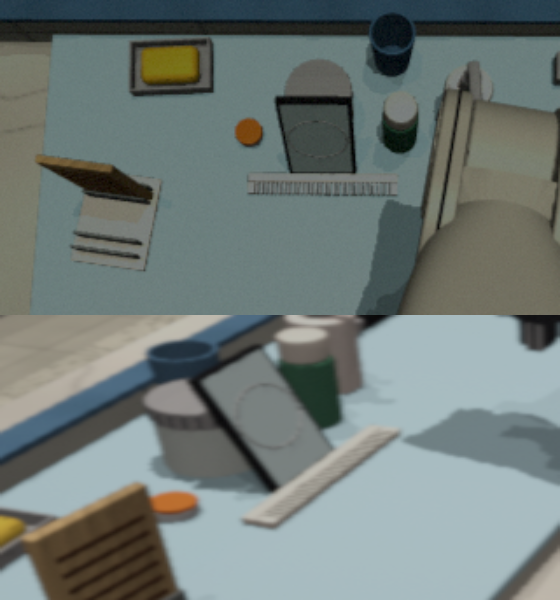

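Composite view: in the top half the comb lies along the mirror foot at (322,175), spine to the mirror and teeth toward the robot, with the mirror centred on the jar. The bottom half shows the spine meeting the foot. The board, tin, spray and jar look unchanged.

```bash
python3 -c "
from h import *
print(bot.job_done())"
```

```text
the job is handed in; nothing more can be done
None
```

The mirror now leans against the robot-side front of the jar, and the white comb lies flat with its spine against the mirror's foot. I handed the job in at about 24.5 s, with the arm clear of everything.

**What I did:** I took the mirror out of the front rack slot, tilted it back, lowered it until it touched at about 3.5 N, brought it up to the jar and released it. I then took the smaller white comb by its left end and laid it a few millimetres short of the foot. With shut fingers I pushed it home until contact showed at about 3 N. The mirror did not move during that push.

**Last checks:**

| Check | Side camera | Top camera |
|---|---|---|
| Mirror tilt | 20.0° | 19.9° |
| Mirror yaw | -0.1° | 0.1° |
| Mirror toe, x (mm) | 569.3 | 570.5 |
| Comb spine, x at right / left end (mm) | 569.0 / 568.4 | 570.1 / 568.9 |

- **Centring:** the comb is centred at y = 88 mm and the jar at about 87.5 mm.
- **Other objects:** the board and spray measured within about 1 mm of where they started. The tin and the rest looked unchanged in the last picture.

**Where the checks disagree or stop short:**
- The two cameras differ by about 1 mm in x, within the 2 mm calibration.
- Both cameras hint that the comb's left end is 0.6–1.2 mm less advanced than its right end. That would leave a gap of at most about 0.5 mm at the left side of the foot, which is within the noise, so I did not correct it.
- The mirror hides part of the jar lid, so I checked the jar only by its edges and the picture. Those showed no shift.

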